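# Put the hardware away and set the empty drawer out

## Task

Three parts boxes on the bench each have their drawer part-way out. With the fingertips, push the two drawers that hold hardware (bolts, nuts) fully shut, and push the empty drawer fully out from the inside, ready for filling. Do not pinch the drawer fronts, keep the boxes standing where they are, and leave everything else on the bench alone.

Things in the scene. Friction and masses are not known exactly. Their poses are not given: they have to be found in the camera images.
- bolt_box: the grey steel parts box whose drawer holds three long steel bolts: one of three alike, 150 mm deep (its x), 100 wide (its y), 60 high, 2 kg, standing loose on its feet on the bench. Origin at the centre of its underside on the bench; its -x axis points the way the drawer comes out, roughly to the robot. Box front edge at its x = -75 mm. The three stand side by side in any order
- bolt_drawer (a joint): how far the drawer that holds three long steel bolts stands out of its box, in m: 0 = fully shut (against its stop), 0.100 = fully out (against its stop). Slides with about 1.2 N of friction, stays where left. Wooden, open-topped, inside 78 mm wide, floor 12 mm above the bench, sides 42 mm
- bolt_front: outer front board of the drawer that holds three long steel bolts: 100 mm wide, 50 high (8 to 58 mm above the bench), with a flat blank card frame. Origin at the centre of its outer face, 33 mm above the bench, 85 mm ahead of the box's centre when shut; axes as the box's. Moves with the drawer
- bolt_inner: inner board behind the front of the drawer that holds three long steel bolts: 86 mm wide, 42 high (12 to 54 mm above the bench). Origin at the centre of its inner face (towards the drawer's inside), 33 mm above the bench and 10 mm behind the outer face; axes as the box's. The space open from above runs from this face back to the box's front edge, as long as the joint value
- nut_box: the grey steel parts box whose drawer holds four hexagonal nuts: one of three alike, 150 mm deep (its x), 100 wide (its y), 60 high, 2 kg, standing loose on its feet on the bench. Origin at the centre of its underside on the bench; its -x axis points the way the drawer comes out, roughly to the robot. Box front edge at its x = -75 mm. The three stand side by side in any order
- nut_drawer (a joint): how far the drawer that holds four hexagonal nuts stands out of its box, in m: 0 = fully shut (against its stop), 0.100 = fully out (against its stop). Slides with about 1.2 N of friction, stays where left. Wooden, open-topped, inside 78 mm wide, floor 12 mm above the bench, sides 42 mm
- nut_front: outer front board of the drawer that holds four hexagonal nuts: 100 mm wide, 50 high (8 to 58 mm above the bench), with a flat blank card frame. Origin at the centre of its outer face, 33 mm above the bench, 85 mm ahead of the box's centre when shut; axes as the box's. Moves with the drawer
- nut_inner: inner board behind the front of the drawer that holds four hexagonal nuts: 86 mm wide, 42 high (12 to 54 mm above the bench). Origin at the centre of its inner face (towards the drawer's inside), 33 mm above the bench and 10 mm behind the outer face; axes as the box's. The space open from above runs from this face back to the box's front edge, as long as the joint value
- empty_box: the grey steel parts box whose drawer is empty: one of three alike, 150 mm deep (its x), 100 wide (its y), 60 high, 2 kg, standing loose on its feet on the bench. Origin at the centre of its underside on the bench; its -x axis points the way the drawer comes out, roughly to the robot. Box front edge at its x = -75 mm. The three stand side by side in any order
- empty_drawer (a joint): how far the drawer that is empty stands out of its box, in m: 0 = fully shut (against its stop), 0.100 = fully out (against its stop). Slides with about 1.2 N of friction, stays where left. Wooden, open-topped, inside 78 mm wide, floor 12 mm above the bench, sides 42 mm
- empty_front: outer front board of the drawer that is empty: 100 mm wide, 50 high (8 to 58 mm above the bench), with a flat blank card frame. Origin at the centre of its outer face, 33 mm above the bench, 85 mm ahead of the box's centre when shut; axes as the box's. Moves with the drawer
- empty_inner: inner board behind the front of the drawer that is empty: 86 mm wide, 42 high (12 to 54 mm above the bench). Origin at the centre of its inner face (towards the drawer's inside), 33 mm above the bench and 10 mm behind the outer face; axes as the box's. The space open from above runs from this face back to the box's front edge, as long as the joint value
- loose_bolt: bystander, loose: a steel bolt, 87 mm long, 19 wide, lying between two boxes; origin at the centre of its underside
- pen: bystander, loose: a marker pen, 135 mm long, 17 wide, lying between two boxes; origin at the centre of its underside
- tape_measure: bystander, loose: a tape measure, 41x86x66 mm high, nearer the robot than the boxes; origin at the centre of its underside
- wood_block: bystander, loose: a wood offcut, 45x90x35 mm high, to the right of the boxes; origin at the centre of its underside
- sanding_block: bystander, loose: a sanding block, 59x101x31 mm high, to the right of the boxes, beyond the offcut; origin at the centre of its underside

How it is judged:
By the outcome, as a careful person would: the job done as asked, in the order asked, and still so for the second after the job is handed in, with the robot touching nothing.
It also fails if it takes over 58 s, if anything falls off the work surface, if the arm or the gripper's body presses on something with over 40 N, if the wrist force passes 120 N, or if a joint passes its speed limit or range.

## Robot

A 6-joint arm with a two-finger parallel gripper is mounted at the origin on a cart in front of the work surface, level with it; the furniture and walls round the work are solid. World frame = base frame: x ahead of the robot, y to its left, z up, the work surface at z = 0. Lengths are in m, angles in rad, forces in N, time in s.
With the tool pointing down it reaches from about 0.275 to 0.85 m from the base axis. Payload 19 kg.
Tool frame: the origin (TCP) lies between the finger pads; the fingertips stand 11 mm ahead of it and the grasp point (between the pads) lies 8 mm behind it; z points along the fingers, y is the line along which they close (so a half turn about z gives the same grasp; the last joint's range is limited). The gripper opens to 85 mm and grips with 20 to 120 N. Pads are 22 mm wide; open, the fingers measure 114 mm over their backs; the gripper's body (76 mm by 85 mm) begins 54 mm behind the grasp point. The pads swing forward as they close: fully open they stand 13 mm farther back than shut.
Start: joints at [1.198, 0.15, 1.437, -0, 1.554, -0.134], TCP at [0.136, 0.559, 0.213] pointing down, gripper open.
Joint ranges: [-2.8, 2.8], [-0.68, 2.1], [0.12, 2.68], [-1.39, 4.53], [0.16, 2.79], [-2.81, 2.81]. Speed limits (rad/s): [1.89, 1.89, 2.22, 3.01, 3.01, 3.01].

## Interface

Orientations are given as a unit quaternion [x, y, z, w].
In Python, from bench import bot, camera gives the robot as it stands.
- The arm moves only by the shell command python3 -m creep 'ROWS' [OPENING]. ROWS is JSON, a list of rows, each an object of numbers: "dx", "dy", "dz": the shift along the tool's x, y, z as a fraction of full scale; "rx", "ry", "rz": the turn, a rotation vector about the tool's x, y, z as a fraction of full scale. A call has exactly 10 rows; each row shifts and turns the commanded pose from where the row before left it, along the tool's axes as they then stand; what a row does not reach is not made up. Full scale, the value 1, is 20 mm for a shift and 0.15 rad for a turn. A row lasts 1/10 s, in which the tool goes at most 50 mm and 8.59 degrees, less where a joint would pass 70% of its speed; a pose out of reach is approached as far as the arm can. A call with a number of a shift or a turn outside -1 to 1 is refused whole. A call with a gripper value outside its range is refused whole. OPENING is the opening, from 0 (shut) to 1 (fully open), set as the call begins (- or left out, the last holds). The fingers move at their own pace and stop on an object; the grip force is fixed at half the most. Time passes only in rows, so rows that do not move let the fingers close, or fill a call up. It gives the time, the measured TCP pose, the force, the opening and the grip force at its end, in the units of the state.
- bot.sense(): the state, without advancing time (a new reading comes with each control period).
- camera(name): name is "scene" or "top" or "wrist"; returns a dict with "pixels" (480x640x3 uint8, blue, green, red), "range_z" (480x640 float32, m along the optical axis (not along the pixel's ray), 0 where there is no reading), "camera_matrix" (3x3 intrinsics, pixels), "dist_coeffs" ([k1, k2, p1, p2, k3] as OpenCV has them; the pictures are not rectified), "camera_from_world" (4x4, takes a point from world to camera coordinates). Camera axes: x right, y down, z forward; pixel columns grow to the right and rows downward; lengths in m; the calibration is good to about 2 mm. A picture is of the moment at which its call begins.
- bot.close_job(): hands the job in; it is judged then, once.
The state is a dict: "time": time; "q": joint angles; "qvel": joint speeds; "joint_efforts": joint torques, N m; "eef_pos": TCP position; "tcp_rot": TCP orientation; "wrist_force": force on the tool from outside, world axes, zero at the start; "ft_torque": the same for the moment, N m; "gripper_width": opening from 0.0 (shut) to 1.0 (fully open); "grip_force": force on a finger pad.
Only numpy, scipy, OpenCV 4.12 (cv2) and the standard library are available. Lean on these libraries where they do the work, as an engineer would, in place of code of your own. Each camera call takes 0.05 s, during which the arm holds its last target. There are 200 camera calls.

## Working session

There is one attempt and no reset: what is moved stays moved. The work goes in short steps, Python scripts to look and compute and a shell command to move; the robot and the scene stay as the last step left them, time stands still between calls to the robot, and variables do not carry over. Pictures are saved under pics/ and viewed, at most 10 in all, crops included, and the job is handed in when it is done.

```bash
mkdir -p pics; python3 - <<'E'
from bench import bot,camera
import cv2,numpy as np
for n in("top","scene"):
    c=camera(n);cv2.imwrite(f"pics/{n}1.png",c["pixels"]);np.savez(f"{n}1.npz",**c)
    print(n,c["camera_matrix"],c["dist_coeffs"],c["camera_from_world"])
s=bot.sense();print(s)
E
```

```text
top [[511.28747166   0.         318.58213319]
 [  0.         511.28747166 239.16227023]
 [  0.           0.           1.        ]] [-0.02963653  0.          0.          0.          0.        ] [[-0.02134927 -0.99975741  0.00541612  0.03153017]
 [-0.99965217  0.0212625  -0.01560255  0.5084239 ]
 [ 0.01548361 -0.00574734 -0.9998636   1.11582836]
 [ 0.          0.          0.          1.        ]]
scene [[600.43944288   0.         315.20866323]
 [  0.         600.43944288 237.7289348 ]
 [  0.           0.           1.        ]] [-0.00063168  0.          0.          0.          0.        ] [[ 0.86647206 -0.49893473  0.01703843 -0.45706769]
 [-0.25480986 -0.47134778 -0.84433596  0.19055228]
 [ 0.42929956  0.72725195 -0.53554317  1.14844934]
 [ 0.          0.          0.          1.        ]]
{'time': 0.1, 'q': array([ 1.19802942e+00,  1.50942084e-01,  1.43793723e+00, -1.36599076e-05,
        1.55380023e+00, -1.34046141e-01]), 'qvel': array([-4.73101649e-04, -2.04873050e-03, -3.86308597e-03,  3.65502330e-04,
       -1.17201209e-03, -3.71301696e-05]), 'joint_efforts': array([ 2.81682653e-03, -7.14377260e+01, -5.71799648e+01, -3.01013624e-04,
        7.10533452e-03, -3.38109180e-05]), 'eef_pos': array([0.13592804, 0.55846182, 0.21254718]), 'tcp_rot': array([ 1.19077029e-01,  9.92884870e-01, -5.27800451e-04, -1.29632262e-04]), 'wrist_force': array([-0.31112271,  0.17431768, -0.48738952]), 'ft_torque': array([-0.0045439 , -0.03099954,  0.00979446]), 'grip_force': 0.0, 'gripper_width': 1.00003571258907}
```

View pics/top1.png

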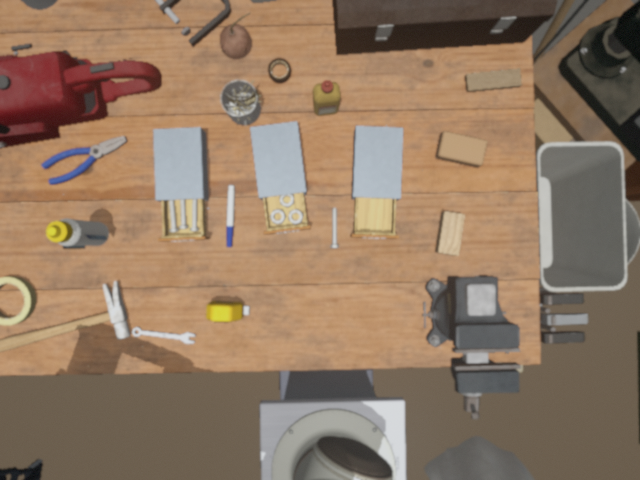

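View pics/scene1.png

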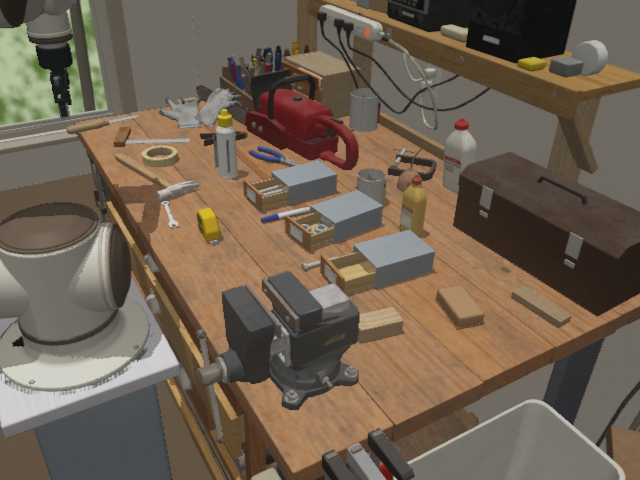

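The top view shows, left to right: the bolt box (lid 155-205, 128-198), the nut box (252-305, 123-195) and the empty box (354-403, 126-198). The pen is at (230,215), the loose bolt at (335,228), the tape measure at (226,312), and the vise at lower right.

```bash
python3 - <<'E'
import cv2,numpy as np
c=np.load("top1.npz");p=c["pixels"][115:250,145:415]
p=cv2.resize(p,None,fx=2.96,fy=4.4*.672,interpolation=cv2.INTER_CUBIC)
cv2.imwrite("pics/crop.png",p)
d=c["range_z"];K=c["camera_matrix"];T=np.linalg.inv(c["camera_from_world"])
# height map of vise
vv,uu=np.mgrid[0:480,0:640];z=d
P=np.stack([(uu-K[0,2])/K[0,0]*z,(vv-K[1,2])/K[1,1]*z,z,np.ones_like(z)],-1)@T.T
np.save("P.npy",P)
print("vise max",P[270:400,420:520,2].max(), "bottle",P[75:120,305:345,2].max(),"tape",P[300:325,205:240,2].max())
for r in (150,175,190,202,210,218,226,232,236,240): print(r,[(P[r,k,2]*1000).round() for k in (180,280,285,375)])
E
```

```text
vise max 1.1234381004486471 bottle 1.1234381004486471 tape 1.1234381004486471
150 [np.float64(59.0), np.float64(62.0), np.float64(59.0), np.float64(60.0)]
175 [np.float64(60.0), np.float64(61.0), np.float64(62.0), np.float64(61.0)]
190 [np.float64(60.0), np.float64(58.0), np.float64(55.0), np.float64(56.0)]
202 [np.float64(24.0), np.float64(28.0), np.float64(10.0), np.float64(12.0)]
210 [np.float64(22.0), np.float64(26.0), np.float64(10.0), np.float64(11.0)]
218 [np.float64(13.0), np.float64(12.0), np.float64(13.0), np.float64(12.0)]
226 [np.float64(29.0), np.float64(13.0), np.float64(11.0), np.float64(10.0)]
232 [np.float64(13.0), np.float64(55.0), np.float64(27.0), np.float64(15.0)]
236 [np.float64(53.0), np.float64(1.0), np.float64(-2.0), np.float64(58.0)]
240 [np.float64(58.0), np.float64(4.0), np.float64(1.0), np.float64(1.0)]
```

View pics/crop.png

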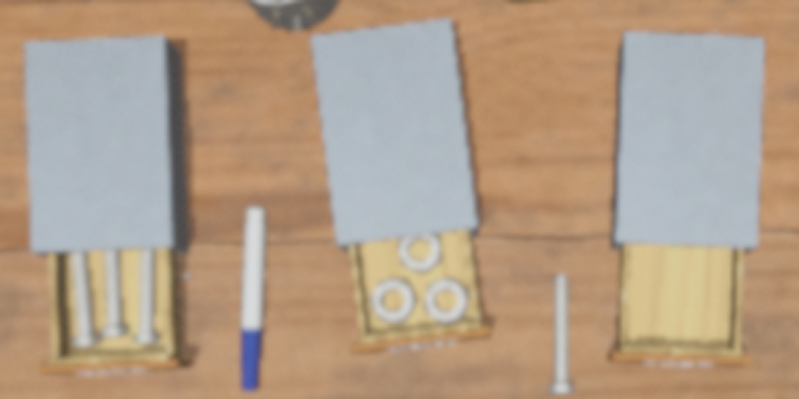

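The crop confirms bolts in the left box, nuts in the middle and an empty drawer on the right. The front boards are at crop y≈368, 340 and 360. Next I'll fit poses from colour plus the calibration.

```bash
cat > h.py <<'E'
import cv2,numpy as np
def towld(c,uv,z):
    K,D,M=c["camera_matrix"],c["dist_coeffs"],c["camera_from_world"]
    n=cv2.undistortPoints(np.float64(uv).reshape(-1,1,2),K,D)[:,0]
    R,t=M[:3,:3],M[:3,3]; o=-R.T@t; d=np.c_[n,np.ones(len(n))]@R
    return o+d*((z-o[2])/d[:,2])[:,None]
ROI={"bolt":(145,215),"nut":(245,315),"empty":(345,412)}
FR={"bolt":[(42,368),(184,362)],"nut":[(352,347),(490,329)],"empty":[(613,357),(747,361)]}
def boxes(c):
    hsv=cv2.cvtColor(c["pixels"],cv2.COLOR_BGR2HSV); out={}
    for n,(a,b) in ROI.items():
        m=((hsv[...,0]>90)&(hsv[...,0]<125)&(hsv[...,2]>140)&(hsv[...,1]>15)).astype(np.uint8)
        q=np.zeros_like(m);q[115:212,a:b]=m[115:212,a:b]
        q=cv2.morphologyEx(q,cv2.MORPH_OPEN,np.ones((5,5)))
        ct=max(cv2.findContours(q,0,2)[0],key=cv2.contourArea)[:,0]
        w=towld(c,ct,.06)[:,:2].astype(np.float32)
        (cx,cy),(s1,s2),an=cv2.minAreaRect(w)
        if s1<s2: an+=90
        an=(an+45)%180-45
        out[n]=(cx,cy,s1,s2,an)
    return out
E
python3 - <<'E'
from h import *
c=np.load("top1.npz")
for n,b in boxes(c).items():
    f=towld(c,np.array(FR[n])/2.96+[145,115],.058)
    a=np.radians(b[4]);u=np.array([np.cos(a),np.sin(a)])
    m=f.mean(0)[:2]; rel=m-np.array(b[:2]); print(n,np.round(b,4),"front",m.round(4),"joint",round(-rel@u-.085,4),"lat",round(rel@[-u[1],u[0]],4))
P=np.load("P.npy");z=P[...,2]
d=c["range_z"];z=np.where(d>0,z,np.nan)
for n,(r0,r1,k0,k1) in dict(vise=(270,345,420,520),bottle=(75,120,305,345),tape=(300,325,205,240)).items(): print(n,np.nanmax(z[r0:r1,k0:k1]),P[r0,k0,:2].round(3),P[r1,k1,:2].round(3))
E
```

```text
bolt [0.6727 0.31   0.1444 0.097  1.2636] front [0.5159 0.3033] joint 0.0718 lat -0.0032
nut [0.6763 0.102  0.1456 0.0961 5.9581] front [0.5303 0.0859] joint 0.0618 lat -0.0009
empty [ 0.6673 -0.1047  0.0969  0.1435 -3.4271] front [ 0.5117 -0.0963] joint 0.0708 lat -0.0009
vise 0.19105581400055716 [ 0.437 -0.2  ] [ 0.267 -0.417]
bottle 0.1621045411807197 [0.874 0.043] [ 0.771 -0.043]
tape 0.06852744501804531 [0.381 0.273] [0.325 0.197]
```

```bash
cat > plan.py <<'E'
# usage: plan.py box along lat z : totals (in full-scale units) to bring TCP to the box-frame point
import sys,numpy as np
from bench import bot
from scipy.spatial.transform import Rotation as R
B={"bolt":(.6727,.310,1.26),"nut":(.6763,.102,5.96),"empty":(.6673,-.1047,-3.43)}
b=B[sys.argv[1]];al,la,z=map(float,sys.argv[2:5]);a=np.radians(b[2])
X=np.array([np.cos(a),np.sin(a),0]);Y=np.array([-X[1],X[0],0])
s=bot.sense();r=R.from_quat(s["tcp_rot"])
G=R.from_matrix(np.c_[-X,Y,[0,0,-1]])
t=np.array([b[0],b[1],0])+al*X+la*Y+[0,0,z]
print("turn",((r.inv()*G).as_rotvec()/.15).round(3),"shift after turn",(G.inv().apply(t-s["eef_pos"])/.02).round(3),"shift now",(r.inv().apply(t-s["eef_pos"])/.02).round(3))
p=s["eef_pos"]-[b[0],b[1],0];print("t",s["time"],"along",(p@X).round(4),"lat",(p@Y).round(4),"z",p[2].round(4),"F along",(s["wrist_force"]@X).round(2),"F",s["wrist_force"].round(2))
E
python3 plan.py bolt -0.205 0 0.037
```

```text
turn [-0.007 -0.002 -1.738] shift after turn [-16.309 -13.01    8.777] shift now [-19.113  -8.357   8.784]
t 0.1 along -0.5312 lat 0.2602 z 0.2125 F along -0.31 F [-0.31  0.17 -0.49]
```

```bash
python3 -m creep '[{"rz":-0.869},{"rz":-0.869},{"dx":-1,"dy":-0.8},{"dx":-1,"dy":-0.8},{"dx":-1,"dy":-0.8},{"dx":-1,"dy":-0.8},{"dx":-1,"dy":-0.8},{"dx":-1,"dy":-0.8},{"dx":-1,"dy":-0.8},{"dx":-1,"dy":-0.8}]' 0; python3 plan.py bolt -0.205 0 0.037
```

```text
turn [-0.007 -0.002 -1.738] shift after turn [-16.309 -13.01    8.777] shift now [-19.113  -8.357   8.784]
t 0.1 along -0.5312 lat 0.2602 z 0.2125 F along -0.31 F [-0.31  0.17 -0.49]$[0]: bad value
```

```bash
python3 -m creep '[{"dx":0,"dy":0,"dz":0,"rx":0,"ry":0,"rz":-0.869},{"dx":0,"dy":0,"dz":0,"rx":0,"ry":0,"rz":-0.869},{"dx":-1,"dy":-0.8,"dz":0,"rx":0,"ry":0,"rz":0},{"dx":-1,"dy":-0.8,"dz":0,"rx":0,"ry":0,"rz":0},{"dx":-1,"dy":-0.8,"dz":0,"rx":0,"ry":0,"rz":0},{"dx":-1,"dy":-0.8,"dz":0,"rx":0,"ry":0,"rz":0},{"dx":-1,"dy":-0.8,"dz":0,"rx":0,"ry":0,"rz":0},{"dx":-1,"dy":-0.8,"dz":0,"rx":0,"ry":0,"rz":0},{"dx":-1,"dy":-0.8,"dz":0,"rx":0,"ry":0,"rz":0},{"dx":-1,"dy":-0.8,"dz":0,"rx":0,"ry":0,"rz":0}]' 0; python3 plan.py bolt -0.205 0 0.037
```

```text
time: 1.1
eef_pos: [0.2994, 0.4334, 0.2128]
tcp_rot: [-0.011, 1.0, -0.0, -0.0]
wrist_force: [0.0, -0.5, 0.2]
gripper_width: 0.002
grip_force: 0.0
turn [-0.003 -0.002 -0.   ] shift after turn [-8.273 -6.577  8.792] shift now [-8.276 -6.574  8.792]
t 1.1 along -0.3705 lat 0.1315 z 0.2128 F along -0.01 F [ 0.   -0.49  0.21]
```

```bash
python3 -m creep '[{"dx":-1,"dy":-0.8,"dz":0.5,"rx":0,"ry":0,"rz":0},{"dx":-1,"dy":-0.8,"dz":0.8,"rx":0,"ry":0,"rz":0},{"dx":-1,"dy":-0.8,"dz":1,"rx":0,"ry":0,"rz":0},{"dx":-1,"dy":-0.8,"dz":1,"rx":0,"ry":0,"rz":0},{"dx":-1,"dy":-0.8,"dz":1,"rx":0,"ry":0,"rz":0},{"dx":-1,"dy":-0.8,"dz":1,"rx":0,"ry":0,"rz":0},{"dx":-1,"dy":-0.8,"dz":1,"rx":0,"ry":0,"rz":0},{"dx":-0.8,"dy":-0.8,"dz":1,"rx":0,"ry":0,"rz":0},{"dx":-0.47,"dy":-0.18,"dz":0.9,"rx":0,"ry":0,"rz":0},{"dx":0,"dy":0,"dz":0.58,"rx":0,"ry":0,"rz":0}]'; python3 plan.py bolt -0.111 0 0.037
```

```text
time: 2.1
eef_pos: [0.4674, 0.3052, 0.0358]
tcp_rot: [-0.01, 1.0, -0.0, -0.001]
wrist_force: [-0.0, 0.9, -0.1]
gripper_width: 0.001
grip_force: 0.0
turn [-0.006 -0.01  -0.011] shift after turn [-4.718  0.012 -0.058] shift now [-4.718  0.02  -0.065]
t 2.1 along -0.2054 lat -0.0002 z 0.0358 F along -0.01 F [-0.03  0.86 -0.12]
```

```bash
python3 -m creep '[{"dx":-0.6,"dy":0,"dz":0,"rx":0,"ry":0,"rz":0},{"dx":-0.6,"dy":0,"dz":0,"rx":0,"ry":0,"rz":0},{"dx":-0.4,"dy":0,"dz":0,"rx":0,"ry":0,"rz":0},{"dx":-0.5,"dy":0,"dz":0,"rx":0,"ry":0,"rz":0},{"dx":-0.6,"dy":0,"dz":0,"rx":0,"ry":0,"rz":0},{"dx":-0.6,"dy":0,"dz":0,"rx":0,"ry":0,"rz":0},{"dx":-0.5,"dy":0,"dz":0,"rx":0,"ry":0,"rz":0},{"dx":-0.4,"dy":0,"dz":0,"rx":0,"ry":0,"rz":0},{"dx":-0.25,"dy":0,"dz":0,"rx":0,"ry":0,"rz":0},{"dx":-0.15,"dy":0,"dz":0,"rx":0,"ry":0,"rz":0}]'; python3 plan.py bolt -0.096 0 0.037
```

```text
time: 3.1
eef_pos: [0.5599, 0.3082, 0.0377]
tcp_rot: [-0.011, 1.0, 0.0, 0.0]
wrist_force: [-2.0, 1.9, 6.3]
gripper_width: 0.001
grip_force: 2.4
turn [ 0.     0.002 -0.002] shift after turn [-0.839 -0.036  0.033] shift now [-0.839 -0.036  0.033]
t 3.1 along -0.1128 lat 0.0007 z 0.0377 F along -1.99 F [-2.03  1.9   6.29]
```

```bash
python3 - <<'E'
from bench import camera
from h import *
c=camera("top");cv2.imwrite("pics/t2.png",cv2.resize(c["pixels"][110:260,130:350],None,fx=3.6,fy=3.6,interpolation=2))
E
```

```text
(no output)
```

View pics/t2.png

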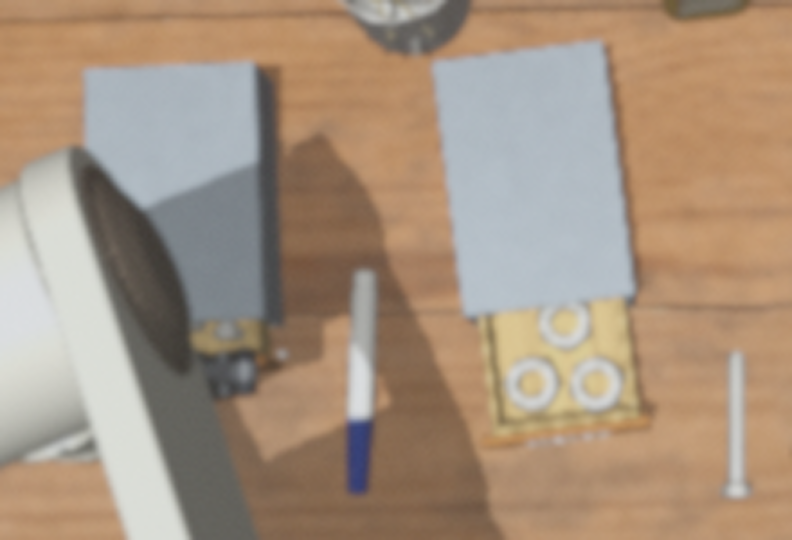

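The bolt box hasn't moved, and its front board is about 15-17 mm short of shut, with the fingers at crop (230,375). I'll keep going gently.

```bash
python3 -m creep '[{"dx":-0.1,"dy":0,"dz":0,"rx":0,"ry":0,"rz":0},{"dx":-0.1,"dy":0,"dz":0,"rx":0,"ry":0,"rz":0},{"dx":-0.1,"dy":0,"dz":0,"rx":0,"ry":0,"rz":0},{"dx":-0.1,"dy":0,"dz":0,"rx":0,"ry":0,"rz":0},{"dx":-0.1,"dy":0,"dz":0,"rx":0,"ry":0,"rz":0},{"dx":-0.05,"dy":0,"dz":0,"rx":0,"ry":0,"rz":0},{"dx":-0.05,"dy":0,"dz":0,"rx":0,"ry":0,"rz":0},{"dx":-0.05,"dy":0,"dz":0,"rx":0,"ry":0,"rz":0},{"dx":0,"dy":0,"dz":0,"rx":0,"ry":0,"rz":0},{"dx":0,"dy":0,"dz":0,"rx":0,"ry":0,"rz":0}]'; python3 plan.py bolt -0.096 0 0.037
```

```text
time: 4.15
eef_pos: [0.572, 0.3085, 0.0374]
tcp_rot: [-0.011, 1.0, -0.0, -0.0]
wrist_force: [-1.2, 0.1, 3.0]
gripper_width: -0.002
grip_force: 1.3
turn [-0.001 -0.    -0.001] shift after turn [-0.236 -0.035  0.021] shift now [-0.236 -0.035  0.021]
t 4.15 along -0.1007 lat 0.0007 z 0.0374 F along -1.22 F [-1.22  0.15  3.04]
```

```bash
python3 -m creep '[{"dx":-0.05,"dy":0,"dz":0,"rx":0,"ry":0,"rz":0},{"dx":-0.05,"dy":0,"dz":0,"rx":0,"ry":0,"rz":0},{"dx":-0.05,"dy":0,"dz":0,"rx":0,"ry":0,"rz":0},{"dx":0,"dy":0,"dz":0,"rx":0,"ry":0,"rz":0},{"dx":0,"dy":0,"dz":0,"rx":0,"ry":0,"rz":0},{"dx":0,"dy":0,"dz":0,"rx":0,"ry":0,"rz":0},{"dx":0,"dy":0,"dz":0,"rx":0,"ry":0,"rz":0},{"dx":0,"dy":0,"dz":0,"rx":0,"ry":0,"rz":0},{"dx":0,"dy":0,"dz":0,"rx":0,"ry":0,"rz":0},{"dx":0,"dy":0,"dz":0,"rx":0,"ry":0,"rz":0}]'; python3 plan.py bolt -0.096 0 0.037
```

```text
time: 5.15
eef_pos: [0.575, 0.3086, 0.0374]
tcp_rot: [-0.011, 1.0, -0.0, -0.0]
wrist_force: [-0.5, -0.3, 1.1]
gripper_width: -0.0
grip_force: 0.6
turn [-0.001 -0.001 -0.   ] shift after turn [-0.088 -0.038  0.022] shift now [-0.088 -0.038  0.022]
t 5.15 along -0.0978 lat 0.0008 z 0.0374 F along -0.55 F [-0.55 -0.29  1.13]
```

```bash
python3 -m creep '[{"dx":0,"dy":0,"dz":0,"rx":0,"ry":0,"rz":0},{"dx":0,"dy":0,"dz":0,"rx":0,"ry":0,"rz":0},{"dx":0,"dy":0,"dz":0,"rx":0,"ry":0,"rz":0},{"dx":0,"dy":0,"dz":0,"rx":0,"ry":0,"rz":0},{"dx":0,"dy":0,"dz":0,"rx":0,"ry":0,"rz":0},{"dx":-0.03,"dy":0,"dz":0,"rx":0,"ry":0,"rz":0},{"dx":-0.03,"dy":0,"dz":0,"rx":0,"ry":0,"rz":0},{"dx":-0.03,"dy":0,"dz":0,"rx":0,"ry":0,"rz":0},{"dx":-0.03,"dy":0,"dz":0,"rx":0,"ry":0,"rz":0},{"dx":-0.03,"dy":0,"dz":0,"rx":0,"ry":0,"rz":0}]'; python3 plan.py bolt -0.096 0 0.037
```

```text
time: 6.15
eef_pos: [0.5769, 0.3086, 0.0372]
tcp_rot: [-0.011, 1.0, -0.0, -0.001]
wrist_force: [-13.2, -1.4, 7.0]
gripper_width: 0.004
grip_force: 7.0
turn [-0.003 -0.017  0.   ] shift after turn [ 0.009 -0.036  0.012] shift now [ 0.009 -0.036  0.013]
t 6.15 along -0.0958 lat 0.0007 z 0.0372 F along -13.18 F [-13.15  -1.38   7.03]
```

The stop is reached (13 N along the push). I'll back off, rise and move over to the nut box.

```bash
python3 -m creep '[{"dx":0.5,"dy":0,"dz":0,"rx":0,"ry":0,"rz":0},{"dx":1,"dy":0,"dz":0,"rx":0,"ry":0,"rz":0},{"dx":1,"dy":0,"dz":-0.5,"rx":0,"ry":0,"rz":0},{"dx":1,"dy":0,"dz":-1,"rx":0,"ry":0,"rz":0},{"dx":1,"dy":0,"dz":-1,"rx":0,"ry":0,"rz":0},{"dx":0.5,"dy":-0.5,"dz":-1,"rx":0,"ry":0,"rz":0},{"dx":0,"dy":-1,"dz":-0.5,"rx":0,"ry":0,"rz":0},{"dx":0,"dy":-1,"dz":0,"rx":0,"ry":0,"rz":-0.2},{"dx":0,"dy":-1,"dz":0,"rx":0,"ry":0,"rz":-0.2},{"dx":0,"dy":-1,"dz":0,"rx":0,"ry":0,"rz":-0.147}]'; python3 plan.py nut -0.192 0 0.037
```

```text
time: 7.15
eef_pos: [0.4815, 0.2158, 0.1176]
tcp_rot: [-0.053, 0.999, -0.0, 0.0]
wrist_force: [0.6, 0.2, -0.0]
gripper_width: 0.004
grip_force: 0.0
turn [-0.001  0.005  0.009] shift after turn [ 0.502 -6.673  4.03 ] shift now [ 0.515 -6.671  4.03 ]
t 7.15 along -0.182 lat 0.1335 z 0.1176 F along 0.65 F [ 0.63  0.22 -0.03]
```

```bash
python3 -m creep '[{"dx":0.1,"dy":-1,"dz":0,"rx":0,"ry":0,"rz":0},{"dx":0.1,"dy":-1,"dz":0,"rx":0,"ry":0,"rz":0},{"dx":0.1,"dy":-1,"dz":0.2,"rx":0,"ry":0,"rz":0},{"dx":0.1,"dy":-1,"dz":0.4,"rx":0,"ry":0,"rz":0},{"dx":0.1,"dy":-1,"dz":0.6,"rx":0,"ry":0,"rz":0},{"dx":0,"dy":-1,"dz":0.8,"rx":0,"ry":0,"rz":0},{"dx":0,"dy":-0.5,"dz":0.8,"rx":0,"ry":0,"rz":0},{"dx":0,"dy":-0.17,"dz":0.7,"rx":0,"ry":0,"rz":0},{"dx":0,"dy":0,"dz":0.5,"rx":0,"ry":0,"rz":0},{"dx":0,"dy":0,"dz":0,"rx":0,"ry":0,"rz":0}]'; python3 plan.py nut -0.096 0 0.037
```

```text
time: 8.15
eef_pos: [0.4849, 0.083, 0.0365]
tcp_rot: [-0.052, 0.999, -0.0, -0.001]
wrist_force: [0.5, 0.1, 0.2]
gripper_width: 0.003
grip_force: 0.0
turn [ 0.    -0.011 -0.001] shift after turn [-4.817 -0.048 -0.027] shift now [-4.817 -0.047 -0.035]
t 8.15 along -0.1923 lat 0.001 z 0.0365 F along 0.49 F [0.48 0.12 0.15]
```

```bash
python3 -m creep '[{"dx":-0.6,"dy":0,"dz":0,"rx":0,"ry":0,"rz":0},{"dx":-0.6,"dy":0,"dz":0,"rx":0,"ry":0,"rz":0},{"dx":-0.4,"dy":0,"dz":0,"rx":0,"ry":0,"rz":0},{"dx":-0.5,"dy":0,"dz":0,"rx":0,"ry":0,"rz":0},{"dx":-0.5,"dy":0,"dz":0,"rx":0,"ry":0,"rz":0},{"dx":-0.5,"dy":0,"dz":0,"rx":0,"ry":0,"rz":0},{"dx":-0.4,"dy":0,"dz":0,"rx":0,"ry":0,"rz":0},{"dx":-0.3,"dy":0,"dz":0,"rx":0,"ry":0,"rz":0},{"dx":-0.2,"dy":0,"dz":0,"rx":0,"ry":0,"rz":0},{"dx":-0.1,"dy":0,"dz":0,"rx":0,"ry":0,"rz":0}]'; python3 plan.py nut -0.096 0 0.037;  python3 -m creep '[{"dx":-0.1,"dy":0,"dz":0,"rx":0,"ry":0,"rz":0},{"dx":-0.1,"dy":0,"dz":0,"rx":0,"ry":0,"rz":0},{"dx":-0.1,"dy":0,"dz":0,"rx":0,"ry":0,"rz":0},{"dx":-0.05,"dy":0,"dz":0,"rx":0,"ry":0,"rz":0},{"dx":-0.05,"dy":0,"dz":0,"rx":0,"ry":0,"rz":0},{"dx":-0.05,"dy":0,"dz":0,"rx":0,"ry":0,"rz":0},{"dx":-0.03,"dy":0,"dz":0,"rx":0,"ry":0,"rz":0},{"dx":0,"dy":0,"dz":0,"rx":0,"ry":0,"rz":0},{"dx":0,"dy":0,"dz":0,"rx":0,"ry":0,"rz":0},{"dx":0,"dy":0,"dz":0,"rx":0,"ry":0,"rz":0}]'; python3 plan.py nut -0.096 0 0.037
```

```text
time: 9.15
eef_pos: [0.5683, 0.0916, 0.0378]
tcp_rot: [-0.052, 0.999, 0.0, 0.0]
wrist_force: [-2.0, 0.8, 5.2]
gripper_width: -0.0
grip_force: 2.4
turn [0.    0.004 0.   ] shift after turn [-0.626 -0.044  0.042] shift now [-0.626 -0.044  0.042]
t 9.15 along -0.1085 lat 0.0009 z 0.0378 F along -1.94 F [-2.03  0.79  5.18]
time: 10.15
eef_pos: [0.5771, 0.0924, 0.0376]
tcp_rot: [-0.052, 0.999, -0.0, 0.0]
wrist_force: [-0.6, -0.3, 3.1]
gripper_width: 0.003
grip_force: 1.4
turn [-0.001  0.001  0.   ] shift after turn [-0.185 -0.039  0.029] shift now [-0.185 -0.039  0.029]
t 10.15 along -0.0997 lat 0.0008 z 0.0376 F along -0.62 F [-0.59 -0.27  3.1 ]
```

```bash
python3 -m creep '[{"dx":-0.03,"dy":0,"dz":0,"rx":0,"ry":0,"rz":0},{"dx":-0.03,"dy":0,"dz":0,"rx":0,"ry":0,"rz":0},{"dx":-0.03,"dy":0,"dz":0,"rx":0,"ry":0,"rz":0},{"dx":-0.03,"dy":0,"dz":0,"rx":0,"ry":0,"rz":0},{"dx":-0.02,"dy":0,"dz":0,"rx":0,"ry":0,"rz":0},{"dx":-0.02,"dy":0,"dz":0,"rx":0,"ry":0,"rz":0},{"dx":0,"dy":0,"dz":0,"rx":0,"ry":0,"rz":0},{"dx":0,"dy":0,"dz":0,"rx":0,"ry":0,"rz":0},{"dx":0,"dy":0,"dz":0,"rx":0,"ry":0,"rz":0},{"dx":0,"dy":0,"dz":0,"rx":0,"ry":0,"rz":0}]'; python3 plan.py nut -0.096 0 0.037
```

```text
time: 11.15
eef_pos: [0.58, 0.0927, 0.0375]
tcp_rot: [-0.052, 0.999, -0.0, -0.0]
wrist_force: [-0.6, 0.7, 3.6]
gripper_width: -0.002
grip_force: 1.6
turn [-0.001 -0.    -0.001] shift after turn [-0.039 -0.037  0.024] shift now [-0.039 -0.037  0.024]
t 11.15 along -0.0968 lat 0.0007 z 0.0375 F along -0.49 F [-0.57  0.71  3.56]
```

```bash
python3 -m creep '[{"dx":-0.03,"dy":0,"dz":0,"rx":0,"ry":0,"rz":0},{"dx":-0.03,"dy":0,"dz":0,"rx":0,"ry":0,"rz":0},{"dx":-0.02,"dy":0,"dz":0,"rx":0,"ry":0,"rz":0},{"dx":0,"dy":0,"dz":0,"rx":0,"ry":0,"rz":0},{"dx":0,"dy":0,"dz":0,"rx":0,"ry":0,"rz":0},{"dx":0,"dy":0,"dz":0,"rx":0,"ry":0,"rz":0},{"dx":0,"dy":0,"dz":0,"rx":0,"ry":0,"rz":0},{"dx":0,"dy":0,"dz":0,"rx":0,"ry":0,"rz":0},{"dx":0,"dy":0,"dz":0,"rx":0,"ry":0,"rz":0},{"dx":0,"dy":0,"dz":0,"rx":0,"ry":0,"rz":0}]'; python3 plan.py nut -0.096 0 0.037
```

```text
time: 12.15
eef_pos: [0.5815, 0.0929, 0.0375]
tcp_rot: [-0.052, 0.999, -0.0, -0.0]
wrist_force: [-2.1, -0.4, 3.6]
gripper_width: -0.003
grip_force: 2.3
turn [-0.    -0.001 -0.   ] shift after turn [ 0.039 -0.039  0.024] shift now [ 0.039 -0.039  0.024]
t 12.15 along -0.0952 lat 0.0008 z 0.0375 F along -2.13 F [-2.1  -0.37  3.63]
```

```bash
python3 -m creep '[{"dx":-0.03,"dy":0,"dz":0,"rx":0,"ry":0,"rz":0},{"dx":-0.03,"dy":0,"dz":0,"rx":0,"ry":0,"rz":0},{"dx":0,"dy":0,"dz":0,"rx":0,"ry":0,"rz":0},{"dx":0,"dy":0,"dz":0,"rx":0,"ry":0,"rz":0},{"dx":0,"dy":0,"dz":0,"rx":0,"ry":0,"rz":0},{"dx":0,"dy":0,"dz":0,"rx":0,"ry":0,"rz":0},{"dx":0,"dy":0,"dz":0,"rx":0,"ry":0,"rz":0},{"dx":0,"dy":0,"dz":0,"rx":0,"ry":0,"rz":0},{"dx":0,"dy":0,"dz":0,"rx":0,"ry":0,"rz":0},{"dx":0,"dy":0,"dz":0,"rx":0,"ry":0,"rz":0}]'; python3 plan.py nut -0.096 0 0.037
```

```text
time: 13.15
eef_pos: [0.5819, 0.0929, 0.0374]
tcp_rot: [-0.052, 0.999, -0.0, -0.001]
wrist_force: [-9.0, -0.5, 8.1]
gripper_width: -0.0
grip_force: 6.5
turn [-0.001 -0.014  0.   ] shift after turn [ 0.057 -0.039  0.018] shift now [ 0.057 -0.039  0.018]
t 13.15 along -0.0949 lat 0.0008 z 0.0374 F along -9.04 F [-9.04 -0.49  8.06]
```

Nut drawer is on its stop (9 N). Next I'll back off, look, and head for the empty drawer.

```bash
python3 -m creep '[{"dx":0.5,"dy":0,"dz":0,"rx":0,"ry":0,"rz":0},{"dx":1,"dy":0,"dz":0,"rx":0,"ry":0,"rz":0},{"dx":1,"dy":0,"dz":-0.5,"rx":0,"ry":0,"rz":0},{"dx":0.5,"dy":0,"dz":-1,"rx":0,"ry":0,"rz":0},{"dx":0,"dy":0,"dz":-1,"rx":0,"ry":0,"rz":0},{"dx":0,"dy":-0.5,"dz":-1,"rx":0,"ry":0,"rz":0.2},{"dx":0,"dy":-1,"dz":-1,"rx":0,"ry":0,"rz":0.2},{"dx":0,"dy":-1,"dz":-0.5,"rx":0,"ry":0,"rz":0.2},{"dx":0,"dy":-1,"dz":0,"rx":0,"ry":0,"rz":0.2},{"dx":0,"dy":-1,"dz":0,"rx":0,"ry":0,"rz":0.292}]'; python3 plan.py empty -0.112 0 0.1; python3 - <<'E'
from bench import camera
from h import *
c=camera("top");cv2.imwrite("pics/t3.png",cv2.resize(c["pixels"][110:260,140:420],None,fx=2.8,fy=2.8,interpolation=2))
for n,b in boxes(c).items(): print(n,np.round(b,4))
E
```

```text
time: 14.15
eef_pos: [0.5263, -0.0039, 0.1377]
tcp_rot: [0.031, 1.0, -0.0, 0.0]
wrist_force: [0.5, -0.5, 0.1]
gripper_width: 0.002
grip_force: 0.0
turn [-0.002  0.005 -0.008] shift after turn [-1.741 -4.608  1.883] shift now [-1.744 -4.606  1.886]
t 14.15 along -0.1468 lat 0.0922 z 0.1377 F along 0.54 F [ 0.51 -0.52  0.13]
bolt [0.6727 0.3103 0.1445 0.0971 1.3002]
nut [0.6769 0.1022 0.1444 0.0961 5.8302]
empty [ 0.6841 -0.1057  0.0968  0.1097 -3.4979]
```

View pics/t3.png

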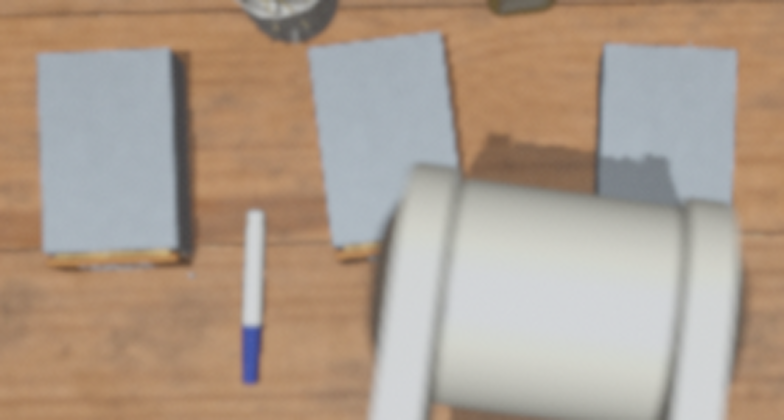

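Both hardware drawers look shut: the bolt front strip at (113,258) and the nut front at (355,250) sit flush with their boxes. The boxes haven't moved. Now into the empty drawer.

```bash
python3 -m creep '[{"dx":-0.35,"dy":-0.8,"dz":0,"rx":0,"ry":0,"rz":0},{"dx":-0.35,"dy":-1,"dz":0,"rx":0,"ry":0,"rz":0},{"dx":-0.35,"dy":-1,"dz":0,"rx":0,"ry":0,"rz":0},{"dx":-0.35,"dy":-1,"dz":0,"rx":0,"ry":0,"rz":0},{"dx":-0.34,"dy":-0.8,"dz":0,"rx":0,"ry":0,"rz":0},{"dx":0,"dy":0,"dz":0.3,"rx":0,"ry":0,"rz":0},{"dx":0,"dy":0,"dz":0.6,"rx":0,"ry":0,"rz":0},{"dx":0,"dy":0,"dz":0.6,"rx":0,"ry":0,"rz":0},{"dx":0,"dy":0,"dz":0.3,"rx":0,"ry":0,"rz":0},{"dx":0,"dy":0,"dz":0.08,"rx":0,"ry":0,"rz":0}]'; python3 plan.py empty -0.112 0 0.04; python3 - <<'E'
from bench import camera
import cv2
a=camera("scene")["pixels"][200:340,230:470]
cv2.imwrite("pics/s4.png",cv2.resize(a,None,fx=3.3,fy=3.3,interpolation=2))
E
```

```text
time: 15.2
eef_pos: [0.5551, -0.0964, 0.0987]
tcp_rot: [0.03, 1.0, 0.0, -0.001]
wrist_force: [-0.4, -0.4, 1.2]
gripper_width: -0.002
grip_force: 0.0
turn [ 0.002 -0.011  0.005] shift after turn [-0.023 -0.08   2.936] shift now [-0.028 -0.081  2.936]
t 15.2 along -0.1125 lat 0.0016 z 0.0987 F along -0.36 F [-0.39 -0.38  1.24]
```

View pics/s4.png

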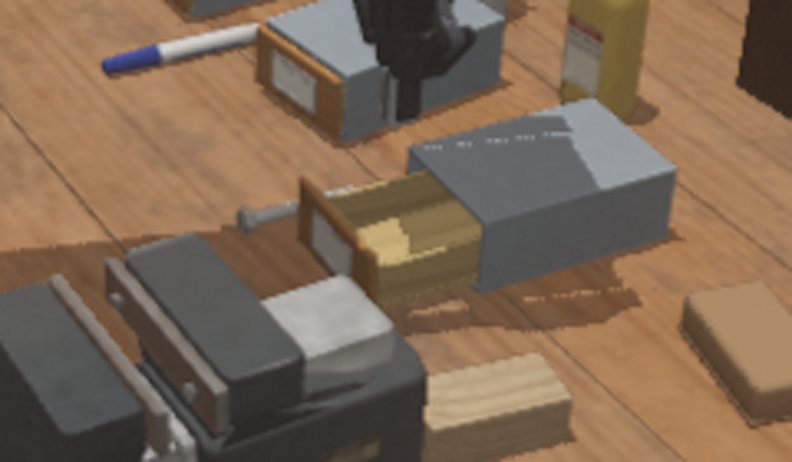

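The fingertip at (405,110) hangs above the drawer opening around (405,220). I'll descend.

```bash
python3 -m creep '[{"dx":0,"dy":-0.05,"dz":0.3,"rx":0,"ry":0,"rz":0},{"dx":0,"dy":0,"dz":0.3,"rx":0,"ry":0,"rz":0},{"dx":0,"dy":0,"dz":0.4,"rx":0,"ry":0,"rz":0},{"dx":0,"dy":0,"dz":0.5,"rx":0,"ry":0,"rz":0},{"dx":0,"dy":0,"dz":0.5,"rx":0,"ry":0,"rz":0},{"dx":0,"dy":0,"dz":0.4,"rx":0,"ry":0,"rz":0},{"dx":0,"dy":0,"dz":0.3,"rx":0,"ry":0,"rz":0},{"dx":0,"dy":0,"dz":0.2,"rx":0,"ry":0,"rz":0},{"dx":0,"dy":0,"dz":0.03,"rx":0,"ry":0,"rz":0},{"dx":0,"dy":0,"dz":0,"rx":0,"ry":0,"rz":0}]'; python3 plan.py empty -0.164 0 0.04
```

```text
time: 16.25
eef_pos: [0.5557, -0.0981, 0.0414]
tcp_rot: [0.03, 1.0, -0.0, 0.0]
wrist_force: [-0.0, -0.5, -0.8]
gripper_width: 0.001
grip_force: 0.0
turn [-0.001  0.001  0.   ] shift after turn [2.61  0.003 0.072] shift now [2.61  0.003 0.071]
t 16.25 along -0.1118 lat -0.0001 z 0.0414 F along 0.03 F [-0.   -0.49 -0.81]
```

```bash
python3 -m creep '[{"dx":0.4,"dy":0,"dz":0,"rx":0,"ry":0,"rz":0},{"dx":0.4,"dy":0,"dz":0,"rx":0,"ry":0,"rz":0},{"dx":0.3,"dy":0,"dz":0,"rx":0,"ry":0,"rz":0},{"dx":0.3,"dy":0,"dz":0,"rx":0,"ry":0,"rz":0},{"dx":0.3,"dy":0,"dz":0,"rx":0,"ry":0,"rz":0},{"dx":0.2,"dy":0,"dz":0,"rx":0,"ry":0,"rz":0},{"dx":0.1,"dy":0,"dz":0,"rx":0,"ry":0,"rz":0},{"dx":0.1,"dy":0,"dz":0,"rx":0,"ry":0,"rz":0},{"dx":0.1,"dy":0,"dz":0,"rx":0,"ry":0,"rz":0},{"dx":0,"dy":0,"dz":0,"rx":0,"ry":0,"rz":0}]'; python3 plan.py empty -0.164 0 0.04
```

```text
time: 17.25
eef_pos: [0.5116, -0.0954, 0.0413]
tcp_rot: [0.03, 1.0, -0.0, -0.0]
wrist_force: [0.2, -0.1, 0.4]
gripper_width: -0.002
grip_force: 0.0
turn [-0.001 -0.001  0.   ] shift after turn [0.399 0.001 0.065] shift now [0.399 0.001 0.065]
t 17.25 along -0.156 lat -0.0 z 0.0413 F along 0.2 F [ 0.2  -0.1   0.41]
```

```bash
python3 -m creep '[{"dx":0.05,"dy":0,"dz":0,"rx":0,"ry":0,"rz":0},{"dx":0.05,"dy":0,"dz":0,"rx":0,"ry":0,"rz":0},{"dx":0.05,"dy":0,"dz":0,"rx":0,"ry":0,"rz":0},{"dx":0.03,"dy":0,"dz":0,"rx":0,"ry":0,"rz":0},{"dx":0.03,"dy":0,"dz":0,"rx":0,"ry":0,"rz":0},{"dx":0.03,"dy":0,"dz":0,"rx":0,"ry":0,"rz":0},{"dx":0,"dy":0,"dz":0,"rx":0,"ry":0,"rz":0},{"dx":0,"dy":0,"dz":0,"rx":0,"ry":0,"rz":0},{"dx":0,"dy":0,"dz":0,"rx":0,"ry":0,"rz":0},{"dx":0,"dy":0,"dz":0,"rx":0,"ry":0,"rz":0}]'; python3 plan.py empty -0.164 0 0.04
```

```text
time: 18.25
eef_pos: [0.5069, -0.0951, 0.0413]
tcp_rot: [0.03, 1.0, -0.0, -0.0]
wrist_force: [-0.4, -0.6, -0.1]
gripper_width: -0.0
grip_force: 0.0
turn [-0.001 -0.001  0.   ] shift after turn [0.165 0.001 0.065] shift now [0.165 0.001 0.065]
t 18.25 along -0.1607 lat -0.0 z 0.0413 F along -0.33 F [-0.37 -0.62 -0.07]
```

```bash
python3 -m creep '[{"dx":0.03,"dy":0,"dz":0,"rx":0,"ry":0,"rz":0},{"dx":0.03,"dy":0,"dz":0,"rx":0,"ry":0,"rz":0},{"dx":0.03,"dy":0,"dz":0,"rx":0,"ry":0,"rz":0},{"dx":0.03,"dy":0,"dz":0,"rx":0,"ry":0,"rz":0},{"dx":0.02,"dy":0,"dz":0,"rx":0,"ry":0,"rz":0},{"dx":0.02,"dy":0,"dz":0,"rx":0,"ry":0,"rz":0},{"dx":0,"dy":0,"dz":0,"rx":0,"ry":0,"rz":0},{"dx":0,"dy":0,"dz":0,"rx":0,"ry":0,"rz":0},{"dx":0,"dy":0,"dz":0,"rx":0,"ry":0,"rz":0},{"dx":0,"dy":0,"dz":0,"rx":0,"ry":0,"rz":0}]'; python3 plan.py empty -0.164 0 0.04;  python3 - <<'E'
from bench import camera
import cv2
a=camera("scene")["pixels"][200:340,230:470]
cv2.imwrite("pics/s5.png",cv2.resize(a,None,fx=3.3,fy=3.3,interpolation=2))
E
```

```text
time: 19.25
eef_pos: [0.5037, -0.0949, 0.0413]
tcp_rot: [0.03, 1.0, -0.0, -0.0]
wrist_force: [-0.4, 0.4, 0.7]
gripper_width: 0.0
grip_force: 0.0
turn [-0.001 -0.     0.   ] shift after turn [0.006 0.001 0.065] shift now [0.006 0.001 0.065]
t 19.25 along -0.1639 lat -0.0 z 0.0413 F along -0.4 F [-0.37  0.45  0.69]
```

View pics/s5.png

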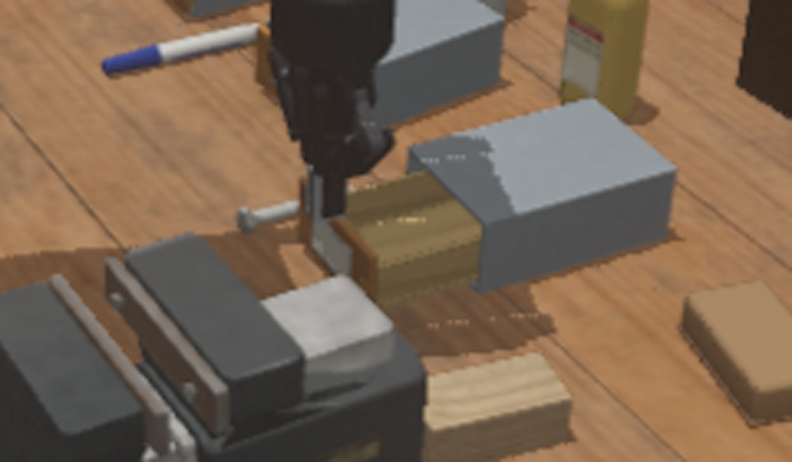

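The drawer front is still at (340,240), and the finger, ending at (335,213), appears to be over the board rather than behind it. I'll check the fingertip height with the depth image before moving.

```bash
python3 - <<'E'
from bench import camera
import numpy as np,cv2
c=camera("scene");z=c["range_z"];K=c["camera_matrix"];T=np.linalg.inv(c["camera_from_world"])
vv,uu=np.mgrid[0:480,0:640]
P=np.stack([(uu-K[0,2])/K[0,0]*z,(vv-K[1,2])/K[1,1]*z,z,np.ones_like(z)],-1)@T.T
for u in (326,329,332,335):
  for v in range(248,276,3): print(u,v,c["pixels"][v,u],(P[v,u,:3]*1000).round())
# front board
for u,v in ((336,276),(340,282),(343,285),(360,265),(400,245)): print("ref",u,v,c["pixels"][v,u],(P[v,u,:3]*1000).round())
w=camera("wrist");cv2.imwrite("pics/w5.png",w["pixels"])
E
```

```text
326 248 [35 38 44] [ 493. -100.  108.]
326 251 [35 39 45] [ 491. -105.  104.]
326 254 [84 85 87] [ 493. -102.   94.]
326 257 [87 89 90] [494. -99.  85.]
326 260 [87 88 90] [ 492. -104.   81.]
326 263 [85 86 87] [ 493. -102.   71.]
326 266 [91 92 93] [495. -99.  62.]
326 269 [ 92 100 103] [510. -76.  35.]
326 272 [ 91  98 102] [506. -82.  31.]
326 275 [105 111 115] [511. -76.  18.]
329 248 [36 39 45] [ 495. -109.  113.]
329 251 [33 38 44] [ 489. -119.  113.]
329 254 [35 37 44] [ 496. -109.   97.]
329 257 [37 39 45] [ 497. -107.   89.]
329 260 [37 40 46] [ 497. -107.   81.]
329 263 [37 39 45] [ 497. -107.   73.]
329 266 [80 82 85] [ 500. -103.   62.]
329 269 [91 94 98] [508. -92.  45.]
329 272 [ 91  99 103] [507. -92.  38.]
329 275 [ 90  98 101] [509. -90.  28.]
332 248 [36 38 44] [ 489. -130.  127.]
332 251 [35 38 44] [ 488. -131.  120.]
332 254 [35 38 44] [ 491. -127.  110.]
332 257 [38 40 46] [ 501. -112.   90.]
332 260 [36 39 45] [ 505. -107.   78.]
332 263 [38 40 45] [ 504. -109.   72.]
332 266 [ 64  82 105] [ 508. -102.   59.]
332 269 [37 54 78] [ 507. -104.   53.]
332 272 [76 82 89] [ 507. -105.   46.]
332 275 [ 91  98 102] [ 508. -104.   37.]
335 248 [37 40 45] [ 488. -142.  133.]
335 251 [34 38 44] [ 490. -140.  125.]
335 254 [ 66  86 113] [ 514. -103.   88.]
335 257 [102 119 130] [570. -16.  10.]
335 260 [54 77 90] [543. -59.  37.]
335 263 [62 84 98] [542. -62.  31.]
335 266 [ 57  84 100] [ 516. -102.   57.]
335 269 [ 51  80 115] [ 508. -114.   59.]
335 272 [38 56 79] [ 507. -117.   53.]
335 275 [83 88 97] [ 506. -119.   47.]
ref 336 276 [68 76 87] [ 506. -122.   46.]
ref 340 282 [37 54 75] [ 503. -143.   46.]
ref 343 285 [42 63 86] [ 507. -148.   40.]
ref 360 265 [ 74 110 130] [599. -75.  15.]
ref 400 245 [158 154 148] [ 680. -109.   62.]
```

View pics/w5.png

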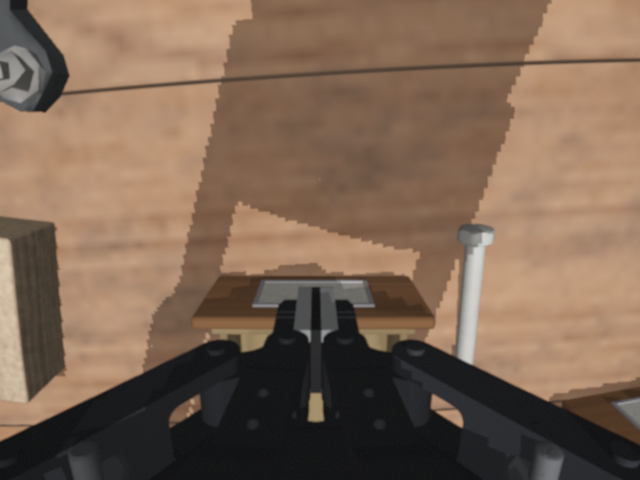

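Depth shows the fingertip ends near z≈0.062 with TCP z at 0.041, so the shut tips are about 20 mm higher than I assumed. They slid over the board without touching anything. I'll lift, go back over the drawer and descend deeper, in stages.

```bash
python3 -m creep '[{"dx":0,"dy":0,"dz":-0.6,"rx":0,"ry":0,"rz":0},{"dx":-0.3,"dy":0,"dz":-0.4,"rx":0,"ry":0,"rz":0},{"dx":-0.7,"dy":0,"dz":0,"rx":0,"ry":0,"rz":0},{"dx":-0.7,"dy":0,"dz":0,"rx":0,"ry":0,"rz":0},{"dx":-0.55,"dy":0,"dz":0,"rx":0,"ry":0,"rz":0},{"dx":0,"dy":0,"dz":0.3,"rx":0,"ry":0,"rz":0},{"dx":0,"dy":0,"dz":0.5,"rx":0,"ry":0,"rz":0},{"dx":0,"dy":0,"dz":0.5,"rx":0,"ry":0,"rz":0},{"dx":0,"dy":0,"dz":0.4,"rx":0,"ry":0,"rz":0},{"dx":0,"dy":0,"dz":0.2,"rx":0,"ry":0,"rz":0}]'; python3 plan.py empty -0.119 0 0.012
```

```text
time: 20.4
eef_pos: [0.5479, -0.0975, 0.0221]
tcp_rot: [0.03, 1.0, 0.0, -0.001]
wrist_force: [0.3, 0.2, 1.1]
gripper_width: -0.004
grip_force: 0.0
turn [ 0.001 -0.009 -0.001] shift after turn [-0.032 -0.003  0.505] shift now [-0.033 -0.004  0.505]
t 20.4 along -0.1196 lat 0.0001 z 0.0221 F along 0.29 F [0.3  0.17 1.05]
```

```bash
python3 -m creep '[{"dx":0,"dy":0,"dz":0.1,"rx":0,"ry":0,"rz":0},{"dx":0,"dy":0,"dz":0.1,"rx":0,"ry":0,"rz":0},{"dx":0,"dy":0,"dz":0.1,"rx":0,"ry":0,"rz":0},{"dx":0,"dy":0,"dz":0.1,"rx":0,"ry":0,"rz":0},{"dx":0,"dy":0,"dz":0,"rx":0,"ry":0,"rz":0},{"dx":0.2,"dy":0,"dz":0,"rx":0,"ry":0,"rz":0},{"dx":0.3,"dy":0,"dz":0,"rx":0,"ry":0,"rz":0},{"dx":0.3,"dy":0,"dz":0,"rx":0,"ry":0,"rz":0},{"dx":0.2,"dy":0,"dz":0,"rx":0,"ry":0,"rz":0},{"dx":0.2,"dy":0,"dz":0,"rx":0,"ry":0,"rz":0}]'; python3 plan.py empty -0.164 0 0.012
```

```text
time: 21.4
eef_pos: [0.5244, -0.0962, 0.0155]
tcp_rot: [0.03, 1.0, -0.0, 0.0]
wrist_force: [1.6, 0.3, -0.7]
gripper_width: 0.004
grip_force: 0.7
turn [-0.001  0.003 -0.001] shift after turn [1.04  0.002 0.174] shift now [1.04  0.002 0.174]
t 21.4 along -0.1432 lat -0.0 z 0.0155 F along 1.56 F [ 1.59  0.32 -0.73]
```

The finger is now in contact and pushing (1.6 N, about the drawer friction). Continuing.

```bash
python3 -m creep '[{"dx":0.15,"dy":0,"dz":0,"rx":0,"ry":0,"rz":0},{"dx":0.15,"dy":0,"dz":0,"rx":0,"ry":0,"rz":0},{"dx":0.15,"dy":0,"dz":0,"rx":0,"ry":0,"rz":0},{"dx":0.1,"dy":0,"dz":0,"rx":0,"ry":0,"rz":0},{"dx":0.1,"dy":0,"dz":0,"rx":0,"ry":0,"rz":0},{"dx":0.1,"dy":0,"dz":0,"rx":0,"ry":0,"rz":0},{"dx":0.05,"dy":0,"dz":0,"rx":0,"ry":0,"rz":0},{"dx":0.03,"dy":0,"dz":0,"rx":0,"ry":0,"rz":0},{"dx":0,"dy":0,"dz":0,"rx":0,"ry":0,"rz":0},{"dx":0,"dy":0,"dz":0,"rx":0,"ry":0,"rz":0}]'; python3 plan.py empty -0.164 0 0.012
```

```text
time: 22.4
eef_pos: [0.508, -0.0951, 0.0152]
tcp_rot: [0.03, 1.0, -0.0, -0.0]
wrist_force: [-0.8, -0.1, 0.1]
gripper_width: 0.0
grip_force: 0.0
turn [-0.    -0.003  0.   ] shift after turn [ 0.219 -0.     0.16 ] shift now [ 0.219 -0.     0.161]
t 22.4 along -0.1596 lat 0.0 z 0.0152 F along -0.75 F [-0.75 -0.13  0.13]
```

```bash
python3 -m creep '[{"dx":0.03,"dy":0,"dz":0,"rx":0,"ry":0,"rz":0},{"dx":0.03,"dy":0,"dz":0,"rx":0,"ry":0,"rz":0},{"dx":0.03,"dy":0,"dz":0,"rx":0,"ry":0,"rz":0},{"dx":0.02,"dy":0,"dz":0,"rx":0,"ry":0,"rz":0},{"dx":0,"dy":0,"dz":0,"rx":0,"ry":0,"rz":0},{"dx":0,"dy":0,"dz":0,"rx":0,"ry":0,"rz":0},{"dx":0,"dy":0,"dz":0,"rx":0,"ry":0,"rz":0},{"dx":0,"dy":0,"dz":0,"rx":0,"ry":0,"rz":0},{"dx":0,"dy":0,"dz":0,"rx":0,"ry":0,"rz":0},{"dx":0,"dy":0,"dz":0,"rx":0,"ry":0,"rz":0}]'; python3 plan.py empty -0.164 0 0.012
```

```text
time: 23.4
eef_pos: [0.5059, -0.095, 0.0153]
tcp_rot: [0.03, 1.0, -0.0, -0.0]
wrist_force: [-0.4, -0.4, 0.5]
gripper_width: -0.001
grip_force: 0.0
turn [-0.001 -0.     0.001] shift after turn [0.115 0.001 0.165] shift now [0.115 0.001 0.165]
t 23.4 along -0.1617 lat -0.0 z 0.0153 F along -0.41 F [-0.43 -0.35  0.5 ]
```

```bash
python3 -m creep '[{"dx":0.03,"dy":0,"dz":0,"rx":0,"ry":0,"rz":0},{"dx":0.03,"dy":0,"dz":0,"rx":0,"ry":0,"rz":0},{"dx":0.03,"dy":0,"dz":0,"rx":0,"ry":0,"rz":0},{"dx":0.03,"dy":0,"dz":0,"rx":0,"ry":0,"rz":0},{"dx":0,"dy":0,"dz":0,"rx":0,"ry":0,"rz":0},{"dx":0,"dy":0,"dz":0,"rx":0,"ry":0,"rz":0},{"dx":0,"dy":0,"dz":0,"rx":0,"ry":0,"rz":0},{"dx":0,"dy":0,"dz":0,"rx":0,"ry":0,"rz":0},{"dx":0,"dy":0,"dz":0,"rx":0,"ry":0,"rz":0},{"dx":0,"dy":0,"dz":0,"rx":0,"ry":0,"rz":0}]'; python3 plan.py empty -0.164 0 0.012
python3 - <<'E'
from bench import camera
import cv2
a=camera("scene")["pixels"][200:340,210:450]
cv2.imwrite("pics/s6.png",cv2.resize(a,None,fx=3.3,fy=3.3,interpolation=2))
E
```

```text
time: 24.4
eef_pos: [0.5035, -0.0949, 0.0153]
tcp_rot: [0.03, 1.0, -0.0, -0.0]
wrist_force: [0.2, -0.7, -1.8]
gripper_width: 0.0
grip_force: 0.0
turn [-0.001 -0.001  0.   ] shift after turn [-0.005  0.002  0.165] shift now [-0.005  0.002  0.165]
t 24.4 along -0.1641 lat -0.0 z 0.0153 F along 0.19 F [ 0.15 -0.69 -1.75]
```

View pics/s6.png

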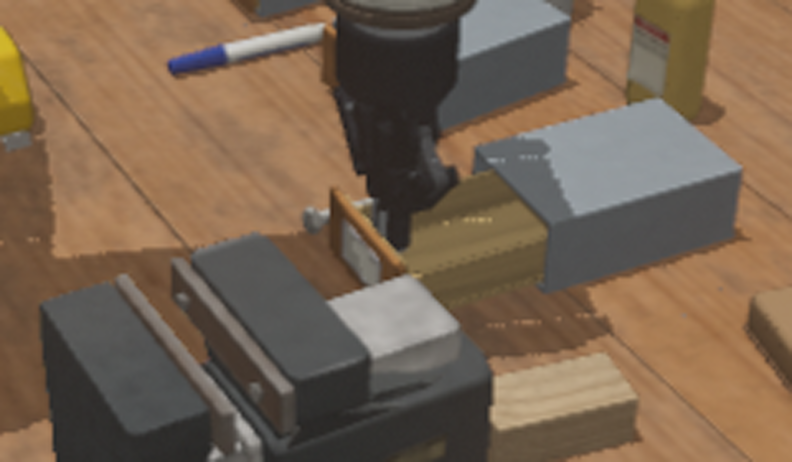

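The drawer has now moved out: its board runs from (335,195) to (405,270), with the finger behind it inside the drawer. Creeping on to the stop.

```bash
python3 -m creep '[{"dx":0.03,"dy":0,"dz":0,"rx":0,"ry":0,"rz":0},{"dx":0.03,"dy":0,"dz":0,"rx":0,"ry":0,"rz":0},{"dx":0.03,"dy":0,"dz":0,"rx":0,"ry":0,"rz":0},{"dx":0.02,"dy":0,"dz":0,"rx":0,"ry":0,"rz":0},{"dx":0,"dy":0,"dz":0,"rx":0,"ry":0,"rz":0},{"dx":0,"dy":0,"dz":0,"rx":0,"ry":0,"rz":0},{"dx":0,"dy":0,"dz":0,"rx":0,"ry":0,"rz":0},{"dx":0,"dy":0,"dz":0,"rx":0,"ry":0,"rz":0},{"dx":0,"dy":0,"dz":0,"rx":0,"ry":0,"rz":0},{"dx":0,"dy":0,"dz":0,"rx":0,"ry":0,"rz":0}]'; python3 plan.py empty -0.164 0 0.012
```

```text
time: 25.45
eef_pos: [0.5019, -0.0949, 0.0154]
tcp_rot: [0.03, 1.0, -0.0, 0.001]
wrist_force: [6.8, -0.6, -3.4]
gripper_width: 0.003
grip_force: 3.3
turn [-0.002  0.009 -0.   ] shift after turn [-0.084  0.004  0.171] shift now [-0.084  0.004  0.171]
t 25.45 along -0.1657 lat -0.0001 z 0.0154 F along 6.87 F [ 6.85 -0.59 -3.35]
```

Fully out on its stop (6.9 N). I'll back off inward, lift straight up and clear the view.

```bash
python3 -m creep '[{"dx":-0.3,"dy":0,"dz":0,"rx":0,"ry":0,"rz":0},{"dx":-0.5,"dy":0,"dz":0,"rx":0,"ry":0,"rz":0},{"dx":-0.2,"dy":0,"dz":0,"rx":0,"ry":0,"rz":0},{"dx":0,"dy":0,"dz":-0.6,"rx":0,"ry":0,"rz":0},{"dx":0,"dy":0,"dz":-1,"rx":0,"ry":0,"rz":0},{"dx":0,"dy":0,"dz":-1,"rx":0,"ry":0,"rz":0},{"dx":0,"dy":0,"dz":-1,"rx":0,"ry":0,"rz":0},{"dx":0,"dy":0,"dz":-1,"rx":0,"ry":0,"rz":0},{"dx":0,"dy":0,"dz":-1,"rx":0,"ry":0,"rz":0},{"dx":0,"dy":0,"dz":-1,"rx":0,"ry":0,"rz":0}]'; python3 -m creep '[{"dx":1,"dy":1,"dz":-1,"rx":0,"ry":0,"rz":0},{"dx":1,"dy":1,"dz":-1,"rx":0,"ry":0,"rz":0},{"dx":1,"dy":1,"dz":0,"rx":0,"ry":0,"rz":0},{"dx":1,"dy":1,"dz":0,"rx":0,"ry":0,"rz":0},{"dx":1,"dy":1,"dz":0,"rx":0,"ry":0,"rz":0},{"dx":1,"dy":1,"dz":0,"rx":0,"ry":0,"rz":0},{"dx":0.5,"dy":1,"dz":0,"rx":0,"ry":0,"rz":0},{"dx":0,"dy":1,"dz":0,"rx":0,"ry":0,"rz":0},{"dx":0,"dy":1,"dz":0,"rx":0,"ry":0,"rz":0},{"dx":0,"dy":0,"dz":0,"rx":0,"ry":0,"rz":0}]';python3 - <<'E'
from bench import camera
from h import *
c=camera("top");np.savez("top7.npz",**c)
cv2.imwrite("pics/t7.png",cv2.resize(c["pixels"][115:265,145:415],None,fx=2.96,fy=2.96,interpolation=2))
for n,b in boxes(c).items(): print(n,np.round(b,4))
E
```

```text
time: 26.45
eef_pos: [0.521, -0.0959, 0.149]
tcp_rot: [0.03, 1.0, -0.0, 0.0]
wrist_force: [1.0, -0.3, -0.3]
gripper_width: 0.002
grip_force: 0.0
time: 27.45
eef_pos: [0.402, 0.0931, 0.1882]
tcp_rot: [0.029, 1.0, 0.0, 0.0]
wrist_force: [0.4, 0.1, -0.4]
gripper_width: -0.002
grip_force: 0.0
bolt [0.6728 0.3104 0.1442 0.0975 1.3016]
nut [0.6769 0.1021 0.1442 0.0961 6.0704]
empty [ 0.6668 -0.1046  0.0971  0.144  -3.5726]
```

View pics/t7.png

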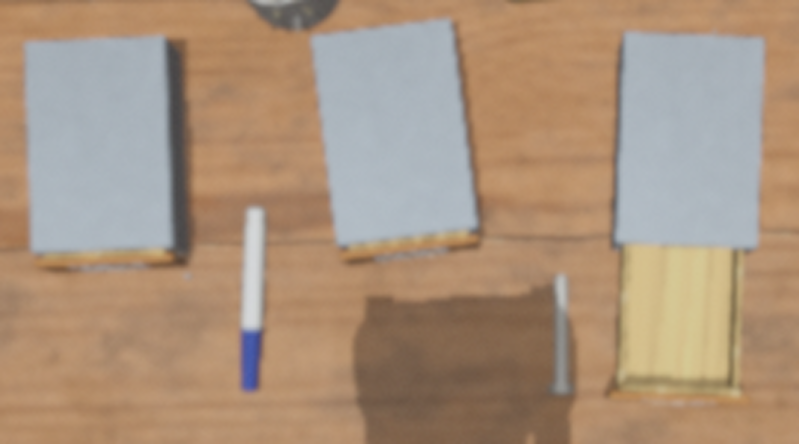

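The bolt and nut fronts are flush with their boxes at (110,258) and (410,248). The empty drawer is fully out, with its front at y≈393. All boxes are within 1 mm of where they started, and the pen and loose bolt are untouched.

```bash
python3 -c "
from bench import bot
print(bot.close_job())"
```

```text
the job is handed in; nothing more can be done
None
```

I pushed the bolt and nut drawers shut and the empty drawer fully out, each onto its stop, and handed the job in at about 27.5 s. The boxes stayed within about 1 mm of where they stood, and the pen and loose bolt did not move.

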